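Show the cook which egg, which cup and which pan

TASK

Show the cook, whose hands are in the dough, what to do next: point at the brown egg she should take, then at the yellow cup she should crack it into to check it, then at the milk pan it goes into. For each one come down from above with the fingers pointing down, hold the fingertips two to three centimetres above the top of the egg, or above the middle of the cup's or pan's open mouth, for two full seconds, and rise again before moving on. Touch nothing at all, do not dip low over any other egg or the blue cup, and finish with the hand drawn at least 15 cm away from all three things.

Things in the scene. Friction and masses are not known exactly. Their poses are not given: they have to be found in the camera images.
- egg_brown_top (a point): top of the one brown egg, which stands in a pocket of the egg tray among five white eggs; egg 44 mm across and 58 mm tall, blunt end up; the point is the middle of its blunt top, about 64 mm above the counter; z up
- egg_brown: the brown egg (loose); origin at its lower tip, 58 mm below its top
- egg_tray: pale blue-green plastic egg tray, fixed, 116 x 220 mm and 30 mm high, 2 x 4 pockets 52 mm apart (two at one end empty); origin under its middle, y along it; may stand left or right of the cups (the milk pan on the other side), turned by up to 0.3 rad. Clear of the work stand a cereal container 231 mm high far right, a bottle 200 mm high near left and a 270 mm sink tap at the far left
- cup_yellow_rim (a point): centre of the open mouth of the yellow plastic cup, 78 mm above the counter, mouth 78 mm across; z up; the handle sticks out about 30 mm, roughly away from the robot
- cup_yellow: the yellow cup (loose, 90 g); origin under its middle
- cup_blue_rim (a point): centre of the mouth of a blue cup of the same shape (not asked for); z up
- milk_pan_rim (a point): centre of the open mouth of the stainless steel milk pan, 80 mm above the counter, mouth 146 mm across; z up; a handle with a black grip reaches 225 mm from the centre, roughly away from the robot, at 60 to 90 mm height
- milk_pan: the milk pan (loose, about 0.4 kg); origin under its middle, x towards its handle
- egg_white1_top (a point): top of white egg 1, same size and height as the brown one, its neighbours 52 mm away; z up
- egg_white2_top (a point): top of white egg 2, same size and height as the brown one, its neighbours 52 mm away; z up
- egg_white3_top (a point): top of white egg 3, same size and height as the brown one, its neighbours 52 mm away; z up
- egg_white4_top (a point): top of white egg 4, same size and height as the brown one, its neighbours 52 mm away; z up
- egg_white5_top (a point): top of white egg 5, same size and height as the brown one, its neighbours 52 mm away; z up
There are look-alikes about, which are no part of the job. What is shaped like the cup_yellow but green is not meant.

How it is judged:
On the way, in this order (a step that is already met when the one before it is completed fails the run):
1. pointed at the brown egg: fingertips just above its top, fingers down, held (horizontal distance between the grasp point and egg_brown_top below 0.016 m and z of the grasp point in the frame of egg_brown_top between 0.021 and 0.075 m and angle between the grasp point's own z axis and vertical above 2.5 rad), for 1.5 s.
2. the hand has risen from the egg (z of the grasp point in the frame of egg_brown_top above 0.08 m), for 0.05 s.
3. pointed at the yellow cup: fingertips just above the middle of its mouth, held (horizontal distance between the grasp point and cup_yellow_rim below 0.025 m and z of the grasp point in the frame of cup_yellow_rim between 0.021 and 0.075 m and angle between the grasp point's own z axis and vertical above 2.5 rad), for 1.5 s.
4. the hand has risen from the cup (z of the grasp point in the frame of cup_yellow_rim above 0.08 m), for 0.05 s.
5. pointed at the milk pan: fingertips just above the middle of its mouth, held (horizontal distance between the grasp point and milk_pan_rim below 0.04 m and z of the grasp point in the frame of milk_pan_rim between 0.021 and 0.075 m and angle between the grasp point's own z axis and vertical above 2.5 rad), for 1.5 s.
At the end, for the whole second after the job is handed in: After pointing at egg, cup and pan in that order (1.5 s each, within 16, 25 and 40 mm sideways, TCP 21 to 75 mm above), the TCP is over 130 mm from all three, and they stand upright at rest within 10 mm of where they were (distance between the grasp point and egg_brown_top above 0.13 m and distance between the grasp point and cup_yellow_rim above 0.13 m and distance between the grasp point and milk_pan_rim above 0.13 m and distance of each of egg_brown, cup_yellow, milk_pan from where it was at the start of the episode below 0.01 m and angle between egg_brown's own z axis and vertical below 0.35 rad and angle between each of cup_yellow, milk_pan's own z axis and vertical below 0.1 rad and linear speed of each of egg_brown, cup_yellow, milk_pan below 0.02 m/s); the robot touches nothing.
It fails at once if the robot touches something (over 0.5 N) (contact force between any of the fingers, the arm and anything else above 0.5 N).
It fails at once if the egg, cup or pan is moved or lifted (over 15 mm) (distance of any of egg_brown, cup_yellow, milk_pan from where it was at the start of the episode above 0.015 m).
It fails at once if the fingertips dip low over another egg or the blue cup, as if pointing at it (TCP under 60 mm above it and within 16 mm, for the cup 25 mm, of its middle) ((horizontal distance between the grasp point and egg_white1_top below 0.016 m and z of the grasp point in the frame of egg_white1_top below 0.06 m) or (horizontal distance between the grasp point and egg_white2_top below 0.016 m and z of the grasp point in the frame of egg_white2_top below 0.06 m) or (horizontal distance between the grasp point and egg_white3_top below 0.016 m and z of the grasp point in the frame of egg_white3_top below 0.06 m) or (horizontal distance between the grasp point and egg_white4_top below 0.016 m and z of the grasp point in the frame of egg_white4_top below 0.06 m) or (horizontal distance between the grasp point and egg_white5_top below 0.016 m and z of the grasp point in the frame of egg_white5_top below 0.06 m) or (horizontal distance between the grasp point and cup_blue_rim below 0.025 m and z of the grasp point in the frame of cup_blue_rim below 0.06 m)).
It also fails if it takes over 54 s, if anything falls off the work surface, if the arm or the gripper's body presses on something with over 40 N, if the wrist force passes 120 N, or if a joint passes its speed limit or range.

ROBOT

A 7-joint arm with a two-finger parallel gripper is mounted at the origin on the work surface. World frame = base frame: x ahead of the robot, y to its left, z up, the work surface at z = 0. Lengths are in m, angles in rad, forces in N, time in s.
With the tool pointing down it reaches from about 0.425 to 0.95 m from the base axis. Payload 4.7 kg.
Tool frame: the origin (TCP) lies between the finger pads, 19 mm behind the fingertips; this is the grasp point; z points along the fingers, y is the line along which they close (so a half turn about z gives the same grasp; the last joint's range is limited). The gripper opens to 87 mm and grips with 3 to 60 N. Pads are 19 mm wide; open, the fingers measure 117 mm over their backs; the gripper's body (75 mm by 190 mm) begins 51 mm behind the grasp point.
Start: joints at [1.266, 0.469, -0.049, 1.532, 0.024, 1.141, -0.082], TCP at [0.184, -0.649, 0.241] pointing down, gripper open.
Joint ranges: [-2.59, 2.59], [-0.33, 1.99], [-1.39, 1.29], [0.1, 2.45], [-1.04, 4.18], [0.21, 1.99], [-2.66, 2.66]. Speed limits (rad/s): [2.57, 2.57, 3.14, 3.14, 3.14, 3.14, 3.14].

INTERFACE

Orientations are given as [roll, pitch, yaw] about the fixed x, y, z axes, in that order (R = Rz(yaw) Ry(pitch) Rx(roll)).
In Python, from cell import bot, viewer gives the robot as it stands.
- The arm moves only by the tool apply_moves, never from a script. Its argument "motion" is a list of rows, each a list of 4 numbers: the shift along the tool's x, y, z in m, then the turn about the tool's z in rad. In form: [[dx, dy, dz, yaw], ...]. A call has 1 to 20 rows; each row shifts and turns the commanded pose from where the row before left it, along the tool's axes as they then stand; what a row does not reach is not made up. A row lasts 1/10 s, in which the tool goes at most 50 mm and 8.59 degrees, less where a joint would pass 70% of its speed; a pose out of reach is approached as far as the arm can. A call with a gripper value outside its range is refused whole. "jaw" is the opening, from -1 (shut) to 1 (fully open), set as the call begins (left out, the last holds). The fingers move at their own pace and stop on an object; "force" is the grip in N (left out, the last holds). Time passes only in rows, so rows that do not move let the fingers close. It gives the time, the measured TCP pose, the force, the opening and the grip force at its end, in the units of the state.
- bot.get_obs(): the state, without advancing time (a new reading comes with each control period).
- viewer.snapshot(name): name is "scene" or "side" or "wrist"; returns the picture (420x560x3 uint8, red, green, blue); there is no depth.
- viewer.camera_model(name): a dict with "camera_matrix" (3x3 intrinsics, pixels), "rvec" (rotation vector, rad) and "tvec" (3), from world to camera coordinates, as OpenCV has them; the wrist camera has in their place "tool_from_camera" (4x4, takes a point from camera to tool coordinates, whose origin is the TCP and whose axes are the flange's). Camera axes: x right, y down, z forward; pixel columns grow to the right and rows downward; lengths in m; the calibration is good to about 2 mm. A picture is of the moment at which its call begins: read the wrist's pose just before it. camera_model takes no time and is no camera call.
- bot.close_job(): hands the job in; it is judged then, once.
The state is a dict: "time": time; "joint_positions": joint angles; "dq": joint speeds; "joint_torque": joint torques, N m; "ee_pos": TCP position; "tcp_rot": TCP orientation; "wrist_force": force on the tool from outside, world axes, zero at the start; "moment": the same for the moment, N m; "finger_gap": finger opening in m; "finger_force": force on a finger pad.
Only numpy, scipy, OpenCV 4.12 (cv2) and the standard library are available. Lean on these libraries where they do the work, as an engineer would, in place of code of your own. Each camera call takes 0.05 s, during which the arm holds its last target. There are 200 camera calls.

## Working session

There is one attempt and no reset: what is moved stays moved. The work goes in short steps, Python scripts to look and compute and a tool call to move; the robot and the scene stay as the last step left them, time stands still between calls to the robot, and variables do not carry over. Pictures are saved under pics/ and viewed, at most 10 in all, crops included, and the job is handed in when it is done.

Besides the shell and the picture viewer there is one more tool, called by a JSON object that holds its "op" and its "data". apply_moves: Moves the arm, as the interface text tells. Its arguments: {"type":"object","properties":{"motion":{"type":"array","items":{"type":"array","items":{"type":"number"}}},"jaw":{"type":"number"},"force":{"type":"number"}},"required":["motion"]}

```bash
mkdir -p pics
python3 - <<'E'
from cell import bot, viewer
import cv2,numpy as np
o=bot.get_obs(); print(o['time'],o['ee_pos'],o['tcp_rot'],o['finger_gap'])
for n in("scene","side"):
    cv2.imwrite(f"pics/{n}.png",viewer.snapshot(n)[:,:,::-1])
    m=viewer.camera_model(n); print(n,m)
E
```

```text
0.0 [ 0.18371542 -0.64893007  0.24019261] [-3.13962757e+00  4.93361615e-05  2.75879656e-01] 0.08700333851868212
scene {'camera_matrix': array([[379.22955677,   0.        , 281.32045856],
       [  0.        , 379.22955677, 209.28241192],
       [  0.        ,   0.        ,   1.        ]]), 'rvec': array([ 1.63170135,  2.06520532, -0.69921972]), 'tvec': array([ 0.15908713, -0.33639101,  1.09191094])}
side {'camera_matrix': array([[381.34263102,   0.        , 277.2095757 ],
       [  0.        , 381.34263102, 210.71537196],
       [  0.        ,   0.        ,   1.        ]]), 'rvec': array([ 2.43321273, -0.21601314,  0.06543573]), 'tvec': array([-0.48345839,  0.09751752,  0.99102701])}
```

View pics/scene.png

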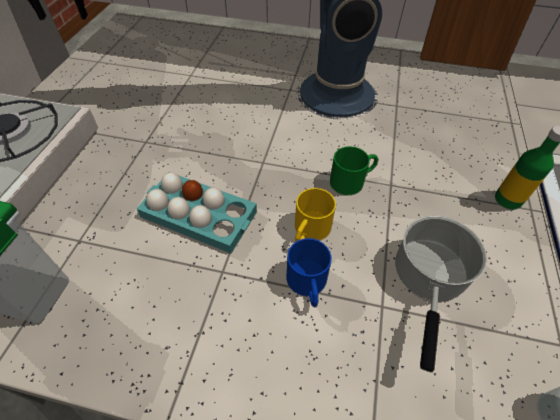

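View pics/side.png

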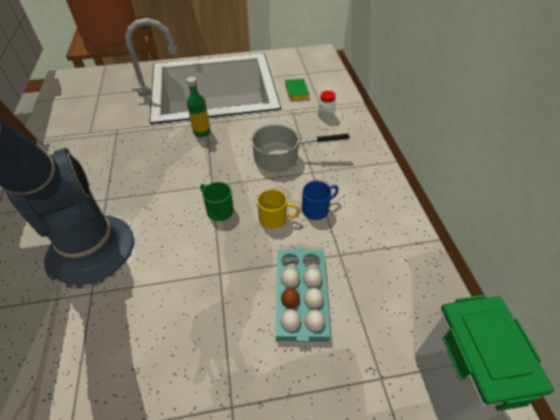

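The scene view shows the brown egg at (192,190), and white eggs at (171,183), (157,200), (178,208), (200,216) and (213,199). The yellow cup is at (315,210), the green cup at (350,170), the blue cup at (308,265) and the pan at (443,255). In the side view, brown is at (290,298), yellow (273,205), green (218,200), blue (317,200) and the pan (275,145).

Possible mix-ups are the five white eggs, the green and blue cups, and the small red-capped jar at side (327,103). By colour I choose the brown egg, the yellow cup and the steel pan. Next is a close crop and a measurement.

```bash
cat > h.py <<'E'
from cell import bot, viewer
import cv2,numpy as np
def cam(n):
    m=viewer.camera_model(n); return m['camera_matrix'],cv2.Rodrigues(m['rvec'])[0],m['tvec']
def tri(a,b):
    P=[]
    for n in("scene","side"):
        K,R,t=cam(n); P.append(K@np.c_[R,t])
    X=cv2.triangulatePoints(P[0],P[1],np.float64(a).reshape(2,1),np.float64(b).reshape(2,1)).ravel(); X=X[:3]/X[3]
    e=[np.linalg.norm((p@np.r_[X,1])[:2]/(p@np.r_[X,1])[2]-u) for p,u in zip(P,(a,b))]
    return X.round(4),np.round(e,1)
def plane(n,px,z):
    K,R,t=cam(n); c=-R.T@t; d=R.T@np.linalg.solve(K,np.r_[px,1.]); return c+d*(z-c[2])/d[2]
E
python3 - <<'E'
from h import *
I={n:cv2.imread(f"pics/{n}.png") for n in("scene","side")}
rng={'brown':((0,130,40),(12,255,200)),'yellow':((18,130,60),(32,255,255)),'blue':((105,130,40),(125,255,255))}
roi={'scene':(100,140,400,310),'side':(180,170,360,350)}
for k,(lo,hi) in rng.items():
    c=[]
    for n in I:
        x0,y0,x1,y1=roi[n]; m=cv2.inRange(cv2.cvtColor(I[n][y0:y1,x0:x1],cv2.COLOR_BGR2HSV),lo,hi)
        q=max(cv2.findContours(m,cv2.RETR_EXTERNAL,2)[0],key=cv2.contourArea); M=cv2.moments(q)
        c.append(np.array([M['m10']/M['m00']+x0,M['m01']/M['m00']+y0])); b=cv2.boundingRect(q); print(k,n,c[-1].round(1),b[0]+x0,b[1]+y0,b[2:])
    print(k,tri(*c))
T=[]
for n,C in(('scene',[(192,190,4),(312,218,4),(443,255,2.5)]),('side',[(290,298,4),(290,205,3),(290,148,2.5)])):
    r=[]
    for x,y,s in C:
        w,h=int(130/s),int(145/s); t=cv2.resize(I[n][y-h:y+h,x-w:x+w],(266,290),interpolation=2)
        for g in range(-w//10*10,w+1,10):
            u=int((x//10*10+g-x+w)*266/(2*w)); 
            if 0<=u<266: cv2.line(t,(u,0),(u,5),(255,0,255),1); cv2.putText(t,str(x//10*10+g),(u-10,14),0,.3,(255,0,255),1)
        for g in range(-h//10*10,h+1,10):
            v=int((y//10*10+g-y+h)*290/(2*h)); 
            if 0<=v<290: cv2.line(t,(0,v),(5,v),(255,0,255),1); cv2.putText(t,str(y//10*10+g),(6,v+4),0,.3,(255,0,255),1)
        r.append(t)
    T.append(np.hstack(r))
cv2.imwrite("pics/crop.png",np.vstack(T))
E
```

```text
brown scene [191.5 190. ] 182 180 (20, 21)
brown side [290.1 297.7] 282 288 (17, 20)
brown (array([ 0.4769, -0.249 ,  0.0376]), array([0.1, 0.1]))
yellow scene [313.9 213.4] 295 188 (41, 53)
yellow side [274.8 208.8] 258 189 (42, 40)
yellow (array([0.4847, 0.0136, 0.0431]), array([1.7, 1.3]))
blue scene [307.8 267.4] 287 238 (44, 69)
blue side [316.  199.5] 303 181 (34, 38)
blue (array([0.6033, 0.0264, 0.0385]), array([0.1, 0. ]))
```

View pics/crop.png

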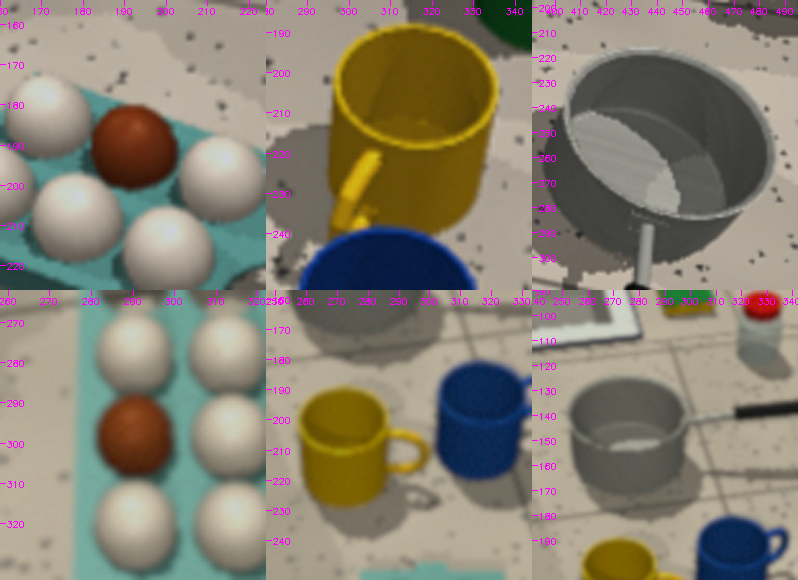

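The crop confirms the choices: brown egg at scene (191,190) and side (290,298). The rim centres, read by eye, are yellow at scene (316,203) and side (273,200), and pan at scene (444,251) and side (276,139).

Run:
```python
from h import *
for k,a,b,z in(('yellow',(316,203),(273,200),.078),('pan',(444,251.5),(276,139),.08),('egg',(191.5,190),(290.1,297.7),.038)):
    print(k,tri(a,b),plane('scene',a,z).round(3),plane('side',b,z).round(3))
print('blue',plane('side',(316,191),.078),'green',plane('side',(217,191),.078))
```

```text
yellow (array([0.4818, 0.0158, 0.075 ]), array([1. , 0.8])) [0.482 0.017 0.078] [0.482 0.011 0.078]
pan (array([0.5332, 0.2595, 0.0718]), array([0.1, 0.1])) [0.539 0.257 0.08 ] [0.532 0.249 0.08 ]
egg (array([ 0.4769, -0.2491,  0.0376]), array([0., 0.])) [ 0.477 -0.249  0.038] [ 0.477 -0.249  0.038]
blue [0.59952585 0.02191496 0.078     ] green [0.34173388 0.06952384 0.078     ]
```

{"op": "apply_moves", "data": {"motion": [[0.0195, -0.01525, 0, 0], [0.0195, -0.01525, 0, 0], [0.0195, -0.01525, 0, 0], [0.0195, -0.01525, 0, 0], [0.0195, -0.01525, 0, 0], [0.0195, -0.01525, 0, 0], [0.0195, -0.01525, 0, 0], [0.0195, -0.01525, 0, 0], [0.0195, -0.01525, 0, 0], [0.0195, -0.01525, 0, 0], [0.0195, -0.01525, 0, 0], [0.0195, -0.01525, 0, 0], [0.0195, -0.01525, 0, 0], [0.0195, -0.01525, 0, 0], [0.0195, -0.01525, 0, 0], [0.0195, -0.01525, 0, 0], [0.0195, -0.01525, 0, 0], [0.0195, -0.01525, 0, 0], [0.0195, -0.01525, 0, 0], [0.0195, -0.01525, 0, 0]], "jaw": -0.7}}

```text
time: 2.1
ee_pos: [0.4763, -0.2489, 0.2409]
tcp_rot: [-3.141, 0.001, 0.276]
wrist_force: [-0.1, 0.4, -0.1]
finger_gap: 0.0129
finger_force: 0.0
```

{"op": "apply_moves", "data": {"motion": [[0, 0, 0, 0], [0, 0, 0, 0], [0, 0, 0, 0]]}}

```text
time: 2.4
ee_pos: [0.4752, -0.251, 0.241]
tcp_rot: [3.141, 0.001, 0.274]
wrist_force: [0.9, -0.2, 0.5]
finger_gap: 0.0133
finger_force: 0.0
```

```bash
cat > w.py <<'E'
from h import *
import sys
from scipy.spatial.transform import Rotation as Ro
o=bot.get_obs(); im=viewer.snapshot("wrist")[:,:,::-1]; cv2.imwrite(f"pics/{sys.argv[1]}.png",im)
m=viewer.camera_model("wrist"); K=m['camera_matrix']; T=np.eye(4); T[:3,:3]=Ro.from_euler('xyz',o['tcp_rot']).as_matrix(); T[:3,3]=o['ee_pos']; W=T@m['tool_from_camera']
hsv=cv2.cvtColor(im,cv2.COLOR_BGR2HSV)
lo,hi,z={'brown':((0,130,40),(12,255,220),.042),'yellow':((18,130,60),(32,255,255),.078),'pan':None}[sys.argv[2]]
q=max(cv2.findContours(cv2.inRange(hsv,lo,hi),cv2.RETR_EXTERNAL,2)[0],key=cv2.contourArea)
M=cv2.moments(q); p=np.array([M['m10'],M['m01']])/M['m00']; d=W[:3,:3]@np.linalg.solve(K,np.r_[p,1]); c=W[:3,3]
print(o['time'],o['ee_pos'],o['tcp_rot'],o['finger_gap'],p,cv2.boundingRect(q),(c+d*(z-c[2])/d[2]).round(4))
E
python3 w.py w1 brown
```

```text
2.4 [ 0.47517396 -0.25099796  0.24099269] [3.14137255e+00 9.87338238e-04 2.73978073e-01] 0.013347974677543416 [275.12501991 190.92482879] (257, 173, 37, 37) [ 0.4775 -0.2483  0.042 ]
```

View pics/w1.png

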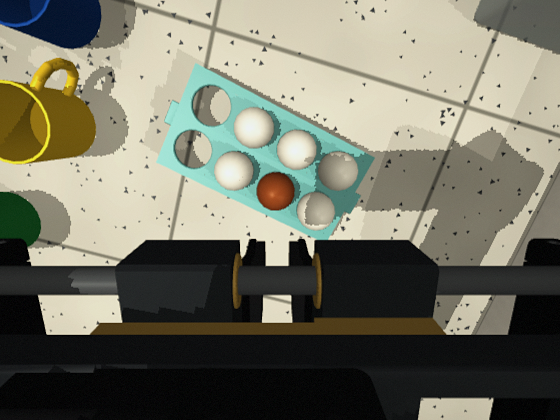

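The wrist view shows the brown egg at pixel (275,191) between white eggs. It works out to (0.4775, -0.248), which agrees with the two-view result. I'm descending, holding and rising.

{"op": "apply_moves", "data": {"motion": [[0.0026, -0.002, 0.012, 0], [0, 0, 0.015, 0], [0, 0, 0.015, 0], [0, 0, 0.015, 0], [0, 0, 0.015, 0], [0, 0, 0.015, 0], [0, 0, 0.015, 0], [0, 0, 0.015, 0], [0, 0, 0.01, 0], [0, 0, 0.005, 0]]}}

```text
time: 3.45
ee_pos: [0.4771, -0.2471, 0.1078]
tcp_rot: [-3.14, 0.002, 0.275]
wrist_force: [0.0, -0.1, -0.2]
finger_gap: 0.0129
finger_force: 0.0
```

{"op": "apply_moves", "data": {"motion": [[0, 0, 0, 0], [0, 0, 0, 0], [0, 0, 0, 0], [0, 0, 0, 0], [0, 0, 0, 0], [0, 0, 0, 0], [0, 0, 0, 0], [0, 0, 0, 0], [0, 0, 0, 0], [0, 0, 0, 0], [0, 0, 0, 0], [0, 0, 0, 0], [0, 0, 0, 0], [0, 0, 0, 0], [0, 0, 0, 0], [0, 0, 0, 0], [0, 0, 0, 0], [0, 0, 0, 0], [0, 0, 0, 0], [0, 0, 0, 0]]}}

```text
time: 5.45
ee_pos: [0.478, -0.2472, 0.1093]
tcp_rot: [3.142, -0.0, 0.276]
wrist_force: [-0.1, -0.3, 0.3]
finger_gap: 0.0132
finger_force: 0.0
```

{"op": "apply_moves", "data": {"motion": [[0, 0, 0, 0], [0, 0, 0, 0], [0, 0, 0, 0], [0, 0, 0, 0], [0, 0, -0.007, 0], [0, 0, -0.015, 0], [0, 0, -0.015, 0], [0, 0, -0.015, 0], [0, 0, -0.015, 0], [0, 0, -0.015, 0], [0, 0, -0.015, 0], [0, 0, -0.015, 0], [0, 0, -0.015, 0], [0, 0, -0.005, 0], [0, 0, 0, 0], [0, 0, 0, 0]]}}

```text
time: 7.05
ee_pos: [0.4776, -0.247, 0.2408]
tcp_rot: [-3.141, 0.001, 0.276]
wrist_force: [0.4, 0.4, -0.0]
finger_gap: 0.0132
finger_force: 0.0
```

{"op": "apply_moves", "data": {"motion": [[0.005, -0.0165, 0, 0], [0.005, -0.0165, 0, 0], [0.005, -0.0165, 0, 0], [0.005, -0.0165, 0, 0], [0.005, -0.0165, 0, 0], [0.005, -0.0165, 0, 0], [0.005, -0.0165, 0, 0], [0.005, -0.0165, 0, 0], [0.005, -0.0165, 0, 0], [0.005, -0.0165, 0, 0], [0.005, -0.0165, 0, 0], [0.005, -0.0165, 0, 0], [0.005, -0.0165, 0, 0], [0.005, -0.0165, 0, 0], [0.005, -0.019, 0, 0], [0, 0, 0, 0], [0, 0, 0, 0], [0, 0, 0, 0]]}}

```text
time: 8.85
ee_pos: [0.4819, 0.0125, 0.2408]
tcp_rot: [3.141, 0.001, 0.274]
wrist_force: [-0.3, 0.3, -0.0]
finger_gap: 0.0133
finger_force: 0.0
```

```bash
python3 w.py w2 yellow
```

```text
8.85 [0.48193164 0.01251578 0.2408096 ] [3.14125210e+00 1.00144061e-03 2.74220961e-01] 0.01328946043723505 [275.46268306 195.31213892] (236, 138, 79, 101) [0.4869 0.0154 0.078 ]
```

View pics/w2.png

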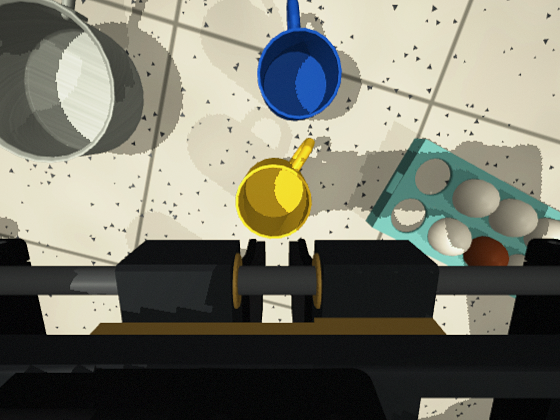

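The wrist view shows the yellow cup's mouth at about (274,200), straight under the planned point and within about 3 mm. Green is not in view, and blue is at (299,73). I'm pointing now.

{"op": "apply_moves", "data": {"motion": [[0.001, -0.001, 0.009, 0], [0, 0, 0.015, 0], [0, 0, 0.015, 0], [0, 0, 0.015, 0], [0, 0, 0.015, 0], [0, 0, 0.015, 0], [0, 0, 0.015, 0], [0, 0, 0.01, 0], [0, 0, 0.007, 0], [0, 0, 0.002, 0]]}}

```text
time: 9.9
ee_pos: [0.4824, 0.0148, 0.1225]
tcp_rot: [-3.141, 0.001, 0.276]
wrist_force: [0.6, -0.3, 0.1]
finger_gap: 0.0134
finger_force: 0.0
```

{"op": "apply_moves", "data": {"motion": [[0, 0, 0, 0], [0, 0, 0, 0], [0, 0, 0, 0], [0, 0, 0, 0], [0, 0, 0, 0], [0, 0, 0, 0], [0, 0, 0, 0], [0, 0, 0, 0], [0, 0, 0, 0], [0, 0, 0, 0], [0, 0, 0, 0], [0, 0, 0, 0], [0, 0, 0, 0], [0, 0, 0, 0], [0, 0, 0, 0], [0, 0, 0, 0], [0, 0, 0, 0], [0, 0, 0, 0], [0, 0, 0, 0], [0, 0, 0, 0]]}}

```text
time: 11.9
ee_pos: [0.4828, 0.015, 0.1232]
tcp_rot: [3.142, -0.0, 0.276]
wrist_force: [-1.2, -0.5, -0.2]
finger_gap: 0.0133
finger_force: 0.0
```

{"op": "apply_moves", "data": {"motion": [[0, 0, 0, 0], [0, 0, 0, 0], [0, 0, 0, 0], [0, 0, 0, 0], [0, 0, -0.009, 0], [0, 0, -0.015, 0], [0, 0, -0.015, 0], [0, 0, -0.015, 0], [0, 0, -0.015, 0], [0, 0, -0.015, 0], [0, 0, -0.015, 0], [0, 0, -0.015, 0], [0, 0, -0.005, 0], [0, 0, 0, 0], [0, 0, 0, 0]]}}

```text
time: 13.4
ee_pos: [0.4824, 0.015, 0.2418]
tcp_rot: [-3.142, 0.001, 0.276]
wrist_force: [-0.8, 0.3, -0.3]
finger_gap: 0.0135
finger_force: 0.0
```

{"op": "apply_moves", "data": {"motion": [[0.0078, -0.0145, 0, 0], [0.0078, -0.0145, 0, 0], [0.0078, -0.0145, 0, 0], [0.0078, -0.0145, 0, 0], [0.0078, -0.0145, 0, 0], [0.0078, -0.0145, 0, 0], [0.0078, -0.0145, 0, 0], [0.0078, -0.0145, 0, 0], [0.0078, -0.0145, 0, 0], [0.0078, -0.0145, 0, 0], [0.0078, -0.0145, 0, 0], [0.0078, -0.0145, 0, 0], [0.0078, -0.0145, 0, 0], [0.0078, -0.0145, 0, 0], [0.0078, -0.0145, 0, 0], [0, 0, 0, 0], [0, 0, 0, 0], [0, 0, 0, 0]]}}

```text
time: 15.2
ee_pos: [0.5362, 0.2552, 0.2421]
tcp_rot: [3.141, 0.001, 0.275]
wrist_force: [-0.7, -1.1, 0.5]
finger_gap: 0.0129
finger_force: 0.0
```

```bash
python3 w.py w3 yellow
```

```text
15.2 [0.53619471 0.25519792 0.24207229] [3.14060302e+00 5.04095059e-04 2.74754730e-01] 0.012927184129845094 [241.15016516 325.53941612] (55, 301, 390, 34) [0.3849 0.2546 0.078 ]
```

View pics/w3.png

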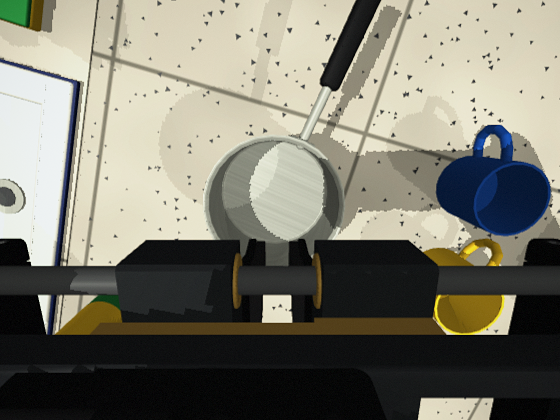

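The wrist view shows the pan mouth centred at about (274,206), under the TCP to within a few mm. The bottle shows at lower left (100,300). The gripper body will come below the bottle's 200 mm height, so I'm checking the clearance before descending.

Run:
```python
from h import *
print(plane('side',(202,130),0),plane('scene',(511,203),0),plane('side',(192,80),.2),plane('scene',(556,133),.2))
```

```text
[0.30712627 0.43957031 0.        ] [0.3148284  0.43600954 0.        ] [0.30848003 0.4196825  0.2       ] [0.31682997 0.42020939 0.2       ]
```

The bottle is about 0.28 m away, which is clear. I'm pointing at the pan, then rising.

{"op": "apply_moves", "data": {"motion": [[0, 0, 0.009, 0], [0, 0, 0.015, 0], [0, 0, 0.015, 0], [0, 0, 0.015, 0], [0, 0, 0.015, 0], [0, 0, 0.015, 0], [0, 0, 0.015, 0], [0, 0, 0.01, 0], [0, 0, 0.007, 0], [0, 0, 0.002, 0]]}}

```text
time: 16.25
ee_pos: [0.5359, 0.2561, 0.1234]
tcp_rot: [3.141, 0.001, 0.276]
wrist_force: [-0.1, 0.8, -0.4]
finger_gap: 0.0134
finger_force: 0.0
```

{"op": "apply_moves", "data": {"motion": [[0, 0, 0, 0], [0, 0, 0, 0], [0, 0, 0, 0], [0, 0, 0, 0], [0, 0, 0, 0], [0, 0, 0, 0], [0, 0, 0, 0], [0, 0, 0, 0], [0, 0, 0, 0], [0, 0, 0, 0], [0, 0, 0, 0], [0, 0, 0, 0], [0, 0, 0, 0], [0, 0, 0, 0], [0, 0, 0, 0], [0, 0, 0, 0], [0, 0, 0, 0], [0, 0, 0, 0], [0, 0, 0, 0], [0, 0, 0, 0]]}}

```text
time: 18.25
ee_pos: [0.5362, 0.2561, 0.1242]
tcp_rot: [3.142, -0.0, 0.276]
wrist_force: [-0.4, 0.5, -0.1]
finger_gap: 0.0132
finger_force: 0.0
```

{"op": "apply_moves", "data": {"motion": [[0, 0, 0, 0], [0, 0, 0, 0], [0, 0, 0, 0], [0, 0, 0, 0], [0, 0, -0.01, 0], [0, 0, -0.015, 0], [0, 0, -0.015, 0], [0, 0, -0.015, 0], [0, 0, -0.015, 0], [0, 0, -0.015, 0], [0, 0, -0.015, 0], [0, 0, -0.015, 0], [0, 0, -0.015, 0], [0, 0, -0.015, 0], [0, 0, -0.015, 0], [0, 0, -0.015, 0], [0, 0, -0.015, 0], [0, 0, -0.01, 0], [0, 0, 0, 0], [0, 0, 0, 0]]}}

```text
time: 20.25
ee_pos: [0.536, 0.256, 0.324]
tcp_rot: [3.141, 0.001, 0.276]
wrist_force: [-0.2, -0.1, -0.8]
finger_gap: 0.0132
finger_force: 0.0
```

{"op": "apply_moves", "data": {"motion": [[0, 0, 0, 0], [0, 0, 0, 0], [0, 0, 0, 0], [0, 0, 0, 0], [0, 0, 0, 0]]}}

```text
time: 20.75
ee_pos: [0.5361, 0.2562, 0.3241]
tcp_rot: [3.142, 0.0, 0.276]
wrist_force: [0.6, -0.5, 0.9]
finger_gap: 0.0127
finger_force: 0.0
```

```bash
python3 -c "
from cell import bot
print(bot.close_job())"
```

```text
the job is handed in; nothing more can be done
None
```

I pointed at the brown egg, then the yellow cup, then the milk pan, each for over two seconds with the fingertips about 2.5 cm above; I felt no contact, left the hand about 24 cm above the pan, and handed the job in at 20.75 s (no verdict was returned).

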